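# Lock a volume in the wedge press

## Robot

A 6-joint arm with a two-finger parallel gripper is mounted at the origin on the work surface. World frame = base frame: x ahead of the robot, y to its left, z up, the work surface at z = 0. Lengths are in m, angles in rad, forces in N, time in s.
With the tool pointing down it reaches from about 0.25 to 0.725 m from the base axis. Payload 4 kg.
Tool frame: the origin (TCP) lies midway between the tips of the shut fingers; the grasp point (between the pads) lies 19 mm behind it; z points along the fingers, y is the line along which they close (so a half turn about z gives the same grasp; the last joint's range is limited). The gripper opens to 85 mm and grips with 20 to 120 N. Pads are 22 mm wide; open, the fingers measure 114 mm over their backs; the gripper's body (76 mm by 85 mm) begins 54 mm behind the grasp point. The pads swing forward as they close: fully open they stand 13 mm farther back than shut.
Start: joints at [-1.161, 0.241, 0.005, 1.335, 0, 1.571], TCP at [0.199, -0.459, 0.231] pointing down, gripper open.
Joint ranges: [-2.72, 2.72], [-1.05, 1.87], [-1.09, 1.28], [-1.99, 2.15], [-1.42, 1.44], [-3.14, 3.14]. Speed limits (rad/s): [2.79, 2.79, 3.14, 3.14, 3.14, 3.14].

## Interface

Orientations are given as a unit quaternion [x, y, z, w].
In Python, from workcell import get_obs, imaging, workorder gives the robot as it stands.
- The arm moves only by the shell command python3 -m jog, which reads ROWS from standard input. ROWS is a JSON object with one list for each field, all of the same length, 1 to 10, a row being the entries at one place: wx, wy, wz (a rotation vector in fractions of the full range, 1 being 4 rad), sx, sy, sz (the shift in normalised numbers (1 is 0.8 m)), jaw (the finger opening in m); each row is the pose to reach, as a shift and turn from the pose commanded when the command began, along the tool's axes at that moment; what a row does not reach only later rows make up. A row lasts 1/8 s, in which the tool goes at most 0.0625 m and 0.188 rad, less where a joint would pass 70% of its speed; a pose out of reach is approached as far as the arm can. The fingers move at their own pace and stop on an object; the grip force is fixed at half the most. Time passes only in rows, so rows that do not move let the fingers close. It prints the time, the measured TCP pose, the force, the opening and the grip force at its end. A shift or turn number past 1, either way, is cut back to 1. Input that does not fit is refused with a message, and nothing moves.
- get_obs(): the state, without advancing time (a new reading comes with each control period).
- imaging.camera(name): name is "scene" or "top" or "wrist"; returns (picture, depth): 420x560x3 uint8, red, green, blue; 420x560 float32, m along the optical axis (not along the pixel's ray), 0 where there is no reading.
- imaging.calibration(name): a dict with "mtx" (3x3 intrinsics, pixels), "k1" (the pictures are not rectified: a ray, as slopes to the right and down, at radius r is drawn at 1 + k1 r^2 times it, then the intrinsics apply), "R" (3x3) and "t" (3): a world point X has camera coordinates R X + t. Camera axes: x right, y down, z forward; pixel columns grow to the right and rows downward; lengths in m; the calibration is good to about 2 mm. A picture is of the moment at which its call begins: read the wrist's pose just before it. calibration takes no time and is no camera call; for the wrist camera it gives the pose at the moment of the call.
- workorder.job_done(): hands the job in; it is judged then, once.
The state is a dict: "clock": time; "joint_pos": joint angles; "joint_vel": joint speeds; "tau": joint torques, N m; "eef_pos": TCP position; "tool_rot": TCP orientation; "ft_force": force on the tool from outside, world axes, zero at the start; "ft_torque": the same for the moment, N m; "grip_width": finger opening in m; "grasp_force": force on a finger pad.
Only numpy, scipy, OpenCV 4.12 (cv2) and the standard library are available. Lean on these libraries where they do the work, as an engineer would, in place of code of your own. Each camera call takes 0.05 s, during which the arm holds its last target. There are 200 camera calls.

## Task

Get the book standing in the wooden wedge press held tight: slide the press's loose jaw by its upright post up against the book so that the book rests on the cork pad, lay the long wooden wedge point-first into the slot between the jaw and the fixed tail block, and tap or push its butt until it locks and grips the book firmly, going by feel, since too hard a drive crushes the book. Let go of everything, leave the book standing upright and the wedge flat on the press bed, and leave the other things on the table alone.

Things in the scene. Friction and masses are not known exactly. Their poses are not given: they have to be found in the camera images.
- press: Wooden press, fixed. Origin on the table under the bed; x along the slot, the way the wedge is driven (away from the robot), y from tail block to book, z up. Bed top 15 mm up, y -150 to 130, x -70 to 130, plus a tongue (y -115 to 5) back to x -190. Along y stand: tail block (60 mm over the table), slot, jaw, book, pad, cheek. The things below use these axes.
- slot_mouth (a point): Tail block's near bottom edge at the slot mouth, at bed level; in the press at x -40, y -75 mm, axes as the press. The slot is 80 mm long; its tail face and the jaw's back face each close in 1:10. With the jaw fully back the mouth is 17 mm wide, too narrow for the wedge; it widens mm for mm with the jaw, to about 35 to 42 mm when the book is against the pad.
- jaw (a joint): Slide of the jaw along press +y, m; 0 is fully back at the tail block; starts at 0 to 0.003, grows towards the book, stop at 0.045. It stays where it is left (1.5 N friction). It meets the book at 0.013 to 0.016, and with the book pushed on to the pad it stands at about 0.018 to 0.025, then resists at 12 N per mm.
- post_top (a point): Top centre of the upright round wooden post on the jaw, 18 mm across, 45 mm tall, standing on the jaw's 76 mm high top (so 121 mm over the table). Its axis is 35 mm from the jaw's book face; moves with the jaw. Axes as the press.
- jaw_face (a point): Point on the jaw's flat face that meets the book, 45 mm over the table; axes as the press. The jaw's solid body is 60 mm high, in the press from x -40 to 100.
- book: Loose hard-bound volume standing spine up on the bed: 150 mm along press x, 38 thick in y, 115 high (top 130 over the table), 0.5 kg. Origin under its centre. Behind it (+y) is a cork pad on stiff springs (12 N per mm) before a fixed cheek 80 mm high; the pad is set 53 to 60 mm from the press origin in y, differently each time, so where the wedge goes tight differs by some 35 mm.
- wedge: Long loose wooden wedge, flat on the table: 154 mm long, 30 high, 0.14 kg. Origin under its middle, x to the point. x -77 to -43: straight butt, 46 wide (grip here, across y); then tapers evenly to 22 at the point, x 77. Locks by friction. Pushed, it slides at 0 to 3 N until it binds, then 2 to 6 N more per mm; when 12 to 16 N no longer moves it, it is locked. Past 20 N the book may be crushed.
- weight: Bystander: turned dark steel paperweight, 56 mm across, 60 mm high; origin under it.
- short_wedge: Bystander: small spare wooden wedge, 70 mm long and 22 mm high, too thin for the slot; origin under its middle.
- mallet: Bystander: hammer lying on the right; origin under it.
- brush: Bystander: brush lying on the left; origin under it.
- paste: Bystander: paste jar, 60 mm across, 80 mm high; origin under it.
- tape: Bystander: roll of clear tape, 90 mm across, 25 mm high; origin under it.
- small_book: Bystander: red book lying flat, 170 by 110 by 24 mm, on the left; origin under it.
Things that resemble listed ones, but are neither listed nor needed, are in the scene too. What is shaped like the wedge but green or yellow is not meant.

How it is judged:
By the outcome, as a careful person would: the job done as asked, in the order asked, and still so for the second after the job is handed in, with the robot touching nothing.
It also fails if it takes over 64 s, if anything falls off the work surface, if the arm or the gripper's body presses on something with over 40 N, if the wrist force passes 120 N, or if a joint passes its speed limit or range.

## Working session

There is one attempt and no reset: what is moved stays moved. The work goes in short steps, Python scripts to look and compute and a shell command to move; the robot and the scene stay as the last step left them, time stands still between calls to the robot, and variables do not carry over. Pictures are saved under pics/ and viewed, at most 12 in all, crops included, and the job is handed in when it is done.

```bash
mkdir -p pics; ls; python3 - <<'E'
from workcell import get_obs, imaging
import cv2,numpy as np
for n in("top","scene"):
    p,d=imaging.camera(n); np.savez(f'{n}.npz',p=p,d=d); cv2.imwrite(f'pics/{n}0.png',p[:,:,::-1])
    c=imaging.calibration(n); print(n,c)
o=get_obs(); print(o['clock'],o['eef_pos'],o['tool_rot'])
E
```

```text
pics
top {'mtx': array([[538.17663192,   0.        , 284.73243122],
       [  0.        , 538.17663192, 209.48454008],
       [  0.        ,   0.        ,   1.        ]]), 'k1': -0.21142900370766957, 'R': array([[-0.02653412, -0.99960933, -0.00878237],
       [-0.99831698,  0.02695097, -0.05135033],
       [ 0.05156696,  0.00740506, -0.99864209]]), 't': array([0.06059143, 0.44493827, 1.56964082])}
scene {'mtx': array([[379.62998185,   0.        , 276.19164873],
       [  0.        , 379.62998185, 210.51756657],
       [  0.        ,   0.        ,   1.        ]]), 'k1': -0.07393153888784847, 'R': array([[-0.62478725,  0.78062548,  0.01627124],
       [ 0.54367115,  0.44990509, -0.70852459],
       [-0.56041287, -0.43383092, -0.70549851]]), 't': array([ 0.27634383, -0.19236947,  1.46213032])}
0.1 [ 0.1989882  -0.45810266  0.23051771] [ 9.79084246e-01  2.03453135e-01 -1.82257073e-04 -9.09862373e-04]
```

View pics/top0.png

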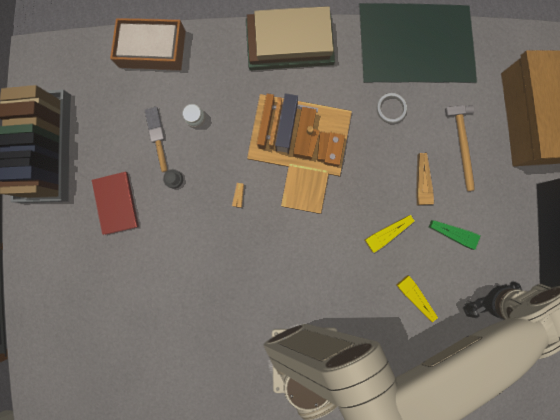

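View pics/scene0.png

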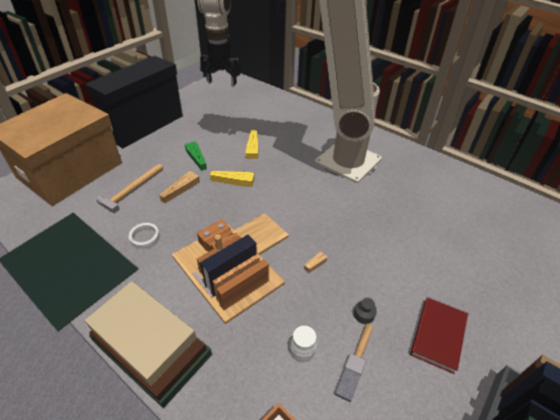

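The top view shows the press at about (300,150) with its tongue towards the robot, and the brown wedge at (425,178). I'll crop in for the corners.

```bash
cat > h.py <<'E'
import numpy as np,cv2
from workcell import get_obs, imaging
from scipy.spatial.transform import Rotation as Ro
def ray(c,uv):
    uv=np.array(uv,float).reshape(-1,1,2)
    n=cv2.undistortPoints(uv,c['mtx'],np.array([c['k1'],0,0,0,0.]))[:,0]
    d=np.c_[n,np.ones(len(n))]@c['R']; return -c['R'].T@c['t'],d
def plane(c,uv,z):
    o,d=ray(c,uv); return o+d*((z-o[2])/d[:,2])[:,None]
def pix(c,X):
    X=np.array(X,float).reshape(-1,3)
    return cv2.projectPoints(X,cv2.Rodrigues(c['R'])[0],c['t'],c['mtx'],np.array([c['k1'],0,0,0,0.]))[0][:,0]
def tool(Xw):
    "world vector -> tool axes (measured pose)"
    o=get_obs(); return Ro.from_quat(o['tool_rot']).inv().apply(np.array(Xw))
E
python3 - <<'E'
from h import *
z=np.load('top.npz');p=z['p'][:,:,::-1]
cr=p[85:220,235:445]
cv2.imwrite('pics/crop1.png',cv2.resize(cr,None,fx=3.8,fy=3.8,interpolation=cv2.INTER_CUBIC))
E
```

```text
(no output)
```

View pics/crop1.png

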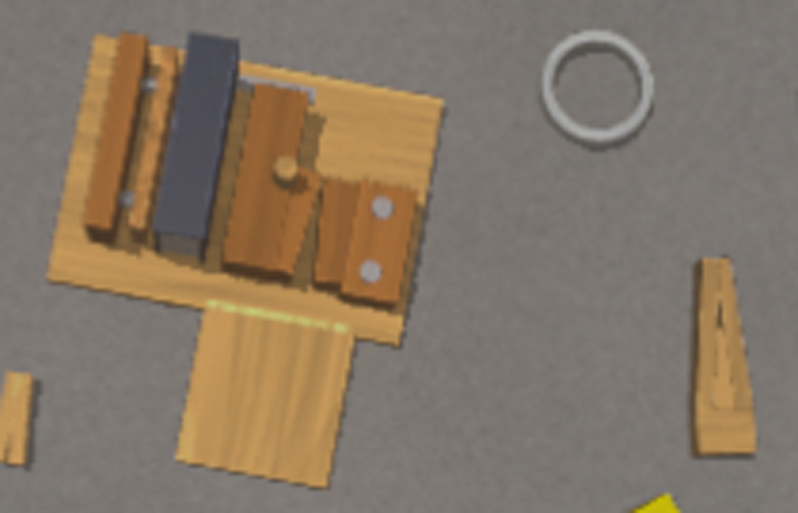

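Crop pixels: bed corners (48,280), (402,346), (443,99), (95,37); tongue (177,461), (328,488); post top (286,167); wedge point up (700..730,258), butt (697..756,452).

```bash
python3 - <<'E'
from h import *
c=imaging.calibration('top'); z=np.load('top.npz')
f=lambda a:np.array(a,float)/3.8+[235,85]-0.37
print('cam',-c['R'].T@c['t'])
im=f([(48,280),(402,346),(443,99),(95,37),(177,461),(328,488)])
P=np.array([(-.07,.13),(-.07,-.15),(.13,-.15),(.13,.13),(-.19,.005),(-.19,-.115)])
W=plane(c,im,.015)[:,:2]
a=P-P.mean(0);b=W-W.mean(0)
th=np.arctan2((a[:,0]*b[:,1]-a[:,1]*b[:,0]).sum(),(a*b).sum())
R=np.array([[np.cos(th),-np.sin(th)],[np.sin(th),np.cos(th)]]);t=W.mean(0)-R@P.mean(0)
print('press th',th,'t',t,'res mm',((P@R.T+t-W)*1e3).round(1).tolist())
post=plane(c,f([(286,167)]),.121)[0,:2]; print('post world',post,'press',R.T@(post-t))
np.savez('press.npz',R=R,t=t,th=th)
wd=plane(c,f([(700,258),(730,258),(756,452),(697,452),(695,410),(752,410)]),.030)[:,:2]; print('wedge',wd.round(4))
bk=plane(c,f([(190,34),(240,39),(205,240),(155,233)]),.13)[:,:2]; print('book press',((bk-t)@R).round(4))
# jaw edges top z .06/.076
jw=plane(c,f([(224,263),(292,273)]),.06)[:,:2]; print('jaw',((jw-t)@R).round(4))
# wedge by mask
hsv=cv2.cvtColor(z['p'],cv2.COLOR_RGB2HSV); m=cv2.inRange(hsv,(5,80,60),(24,255,255)); m[:,:405]=0;m[:,445:]=0;m[:148]=0;m[212:]=0
k=max(cv2.findContours(m,0,cv2.CHAIN_APPROX_NONE)[0],key=cv2.contourArea)
print(cv2.approxPolyDP(cv2.convexHull(k),2,True)[:,0].tolist())
E
```

```text
cam [0.36485557 0.03695296 1.59088925]
press th -0.2091517717511167 t [0.641268   0.01472075] res mm [[-0.9, 1.0], [0.1, 0.7], [0.8, -1.2], [1.8, 0.2], [-0.5, 0.4], [-1.4, -1.1]]
post world [ 0.66319714 -0.02777208] press [ 0.03027404 -0.03701364]
wedge [[ 0.6036 -0.353 ]
 [ 0.6032 -0.377 ]
 [ 0.451  -0.3906]
 [ 0.4523 -0.3436]
 [ 0.4849 -0.3434]
 [ 0.4838 -0.3888]]
book press [[ 0.1134  0.0494]
 [ 0.1163  0.0128]
 [-0.035   0.011 ]
 [-0.0364  0.0474]]
jaw [[-0.0382 -0.0041]
 [-0.0364 -0.0559]]
[[426, 153], [433, 203], [417, 204], [418, 155]]
```

```bash
cat >> h.py <<'E'
_z=np.load('press.npz'); PR,Pt,Pth=_z['R'],_z['t'],float(_z['th'])
def p2w(x,y,z): return np.r_[PR@[x,y]+Pt,z]
def go(xyz,yaw):
    "shift and turn (tool axes) from measured pose to a tool-down pose with tool x at azimuth yaw"
    o=get_obs(); R0=Ro.from_quat(o['tool_rot']); T=Ro.from_euler('z',yaw)*Ro.from_euler('x',np.pi)
    print('rot',(R0.inv()*T).as_rotvec().round(3),'shift',R0.inv().apply(np.array(xyz)-o['eef_pos']).round(4))
E
python3 - <<'E'
from h import *
for z in(.2,.095): go(p2w(.030,-.080,z),Pth+np.pi/2)
E
```

```text
rot [-0.002 -0.001 -0.952] shift [ 0.5721 -0.1749  0.0308]
rot [-0.002 -0.001 -0.952] shift [ 0.5721 -0.1747  0.1358]
```

The rows are not in the units I measure in: shifts go in shares of 0.8 m and turns go in shares of 4 rad. I convert before sending: 0.572 m / 0.8 = 0.715, -0.175 m / 0.8 = -0.2188, -0.952 rad / 4 = -0.238.

```bash
echo '{"wx":[0, 0, 0, 0, 0, 0, 0, 0, 0, 0], "wy":[0, 0, 0, 0, 0, 0, 0, 0, 0, 0], "wz":[-0.238, -0.238, -0.238, -0.238, -0.238, -0.238, -0.238, -0.238, -0.238, -0.238], "sx":[0.715, 0.715, 0.715, 0.715, 0.715, 0.715, 0.715, 0.715, 0.715, 0.715], "sy":[-0.2188, -0.2188, -0.2188, -0.2188, -0.2188, -0.2188, -0.2188, -0.2188, -0.2188, -0.2188], "sz":[0, 0, 0, 0, 0, 0, 0, 0, 0, 0.0375], "jaw":[0, 0, 0, 0, 0, 0, 0, 0, 0, 0]}' | python3 -m jog; python3 - <<'E'
from h import *
go(p2w(.030,-.080,.095),Pth+np.pi/2); print(get_obs()['ft_force'],get_obs()['joint_pos'])
E
```

```text
clock: 1.35
eef_pos: [0.6576, -0.0677, 0.2026]
tool_rot: [0.776, 0.631, 0.002, 0.002]
ft_force: [0.1, -0.0, -1.2]
grip_width: 0.0
grasp_force: 0.0
rot [ 0.005 -0.001  0.003] shift [-0.0029 -0.0037  0.1076]
[ 0.07383236 -0.03210973 -1.19232039] [-1.02691201e-01  5.79409588e-01  4.41336166e-01  1.42730719e+00
  2.89257417e-04  1.67449103e+00]
```

Converted, 0.108 m / 0.8 = 0.135, 0.06 m / 0.8 = 0.075.

```bash
echo '{"wx":[0, 0, 0, 0, 0, 0, 0, 0], "wy":[0, 0, 0, 0, 0, 0, 0, 0], "wz":[0, 0, 0, 0, 0, 0, 0, 0], "sx":[-0.0038, -0.0038, -0.0038, 0.0125, 0.025, 0.0325, 0.0375, 0.0375], "sy":[-0.0038, -0.0038, -0.0038, -0.0038, -0.0038, -0.0038, -0.0038, -0.0038], "sz":[0.075, 0.135, 0.135, 0.135, 0.135, 0.135, 0.135, 0.135], "jaw":[0, 0, 0, 0, 0, 0, 0, 0]}' | python3 -m jog; python3 - <<'E'
from h import *
o=get_obs();print('press', PR.T@(o['eef_pos'][:2]-Pt), PR.T@o['ft_force'][:2])
E
```

```text
clock: 2.35
eef_pos: [0.6576, -0.0396, 0.0938]
tool_rot: [0.777, 0.63, 0.001, -0.0]
ft_force: [-0.5, -0.4, -0.4]
grip_width: -0.0
grasp_force: 0.0
press [ 0.02724014 -0.04972652] [-0.44702758 -0.45397728]
```

Converted, 0.008 m / 0.8 = 0.01, 0.006 m / 0.8 = 0.0075.

```bash
echo '{"wx":[0, 0, 0, 0], "wy":[0, 0, 0, 0], "wz":[0, 0, 0, 0], "sx":[0.0025, 0.005, 0.0075, 0.01], "sy":[0, 0, 0, 0], "sz":[0, 0, 0, 0], "jaw":[0, 0, 0, 0]}' | python3 -m jog; echo '{"wx":[0, 0], "wy":[0, 0], "wz":[0, 0], "sx":[0.0025, 0.005], "sy":[0, 0], "sz":[0, 0], "jaw":[0, 0]}' | python3 -m jog
```

```text
clock: 2.85
eef_pos: [0.6588, -0.0326, 0.0932]
tool_rot: [0.777, 0.629, -0.0, -0.0]
ft_force: [-1.4, -3.5, 1.8]
grip_width: -0.0005
grasp_force: 1.4
clock: 3.1
eef_pos: [0.6597, -0.0287, 0.0932]
tool_rot: [0.777, 0.629, -0.0, 0.0]
ft_force: [-1.9, -3.0, 0.9]
grip_width: -0.0002
grasp_force: 1.8
```

```bash
python3 - <<'E'
from h import *
o=get_obs();print('press', PR.T@(o['eef_pos'][:2]-Pt), PR.T@o['ft_force'][:2])
p,d=imaging.camera('top'); cv2.imwrite('pics/crop2.png',cv2.resize(p[85:220,225:365,::-1],None,fx=4.2,fy=4.2,interpolation=cv2.INTER_CUBIC))
E
```

```text
press [ 0.02700996 -0.0386704 ] [-1.18683159 -3.32562818]
```

View pics/crop2.png

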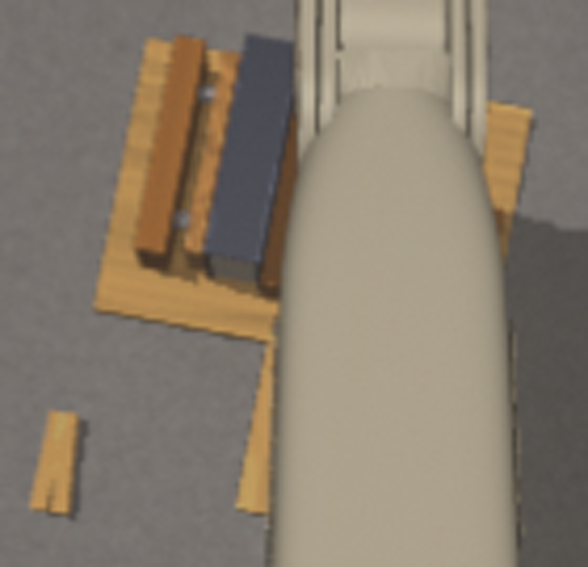

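The jaw is now against the book (jaw edge at about (285,230)), and the book is nearly on the pad (200,200). I'll keep going gently.

Converted, 0.002 m / 0.8 = 0.0025, 0.001 m / 0.8 = 0.0013.

```bash
echo '{"wx":[0, 0], "wy":[0, 0], "wz":[0, 0], "sx":[0.0013, 0.0025], "sy":[0, 0], "sz":[0, 0], "jaw":[0, 0]}' | python3 -m jog|grep -E "eef|force"; echo '{"wx":[0, 0], "wy":[0, 0], "wz":[0, 0], "sx":[0.0013, 0.0019], "sy":[0, 0], "sz":[0, 0], "jaw":[0, 0]}' | python3 -m jog|grep -E "eef|force"
```

```text
eef_pos: [0.6602, -0.0265, 0.0932]
ft_force: [-1.6, -3.0, 0.7]
grasp_force: 1.7
eef_pos: [0.6604, -0.0253, 0.0932]
ft_force: [-2.9, -5.3, 1.8]
grasp_force: 2.4
```

Converted, 0.001 m / 0.8 = 0.0013.

```bash
echo '{"wx":[0, 0], "wy":[0, 0], "wz":[0, 0], "sx":[0.0013, 0.0013], "sy":[0, 0], "sz":[0, 0], "jaw":[0, 0]}' | python3 -m jog|grep -E "eef|ft_force"; echo '{"wx":[0, 0], "wy":[0, 0], "wz":[0, 0], "sx":[0.0013, 0.0013], "sy":[0, 0], "sz":[0, 0], "jaw":[0, 0]}' | python3 -m jog|grep -E "eef|ft_force"
```

```text
eef_pos: [0.6605, -0.0251, 0.0932]
ft_force: [-3.0, -5.2, 2.3]
eef_pos: [0.6605, -0.0249, 0.0933]
ft_force: [-3.2, -7.8, 2.4]
```

The resistance has stiffened, so the book is on the pad. I'll back off, lift and measure.

Converted, -0.16 m / 0.8 = -0.2, -0.11 m / 0.8 = -0.1375.

```bash
echo '{"wx":[0, 0, 0, 0, 0, 0, 0], "wy":[0, 0, 0, 0, 0, 0, 0], "wz":[0, 0, 0, 0, 0, 0, 0], "sx":[-0.0188, -0.0375, -0.0375, -0.0375, -0.2, -0.2, -0.2], "sy":[0, 0, 0, 0, 0, 0, 0], "sz":[0, 0, -0.075, -0.1375, -0.1375, -0.1375, -0.1375], "jaw":[0, 0, 0, 0.04, 0.085, 0.085, 0.085]}' | python3 -m jog; python3 - <<'E'
from h import *
p,d=imaging.camera('top'); np.savez('top2.npz',p=p,d=d); cv2.imwrite('pics/crop3.png',cv2.resize(p[85:220,235:445,::-1],None,fx=3.8,fy=3.8,interpolation=cv2.INTER_CUBIC))
w=np.array([.5275,-.366]); hd=.013
g=w-.060*np.array([np.cos(hd),np.sin(hd)])
for z in(.10,.003): go(np.r_[g,z],hd)
E
```

```text
clock: 5.03
eef_pos: [0.6267, -0.1844, 0.2035]
tool_rot: [0.779, 0.627, 0.0, 0.0]
ft_force: [0.6, 0.1, 0.7]
grip_width: 0.0722
grasp_force: 0.0
rot [ 0.000e+00 -1.000e-03  1.344e+00] shift [-0.2136 -0.117   0.1031]
rot [ 0.000e+00 -1.000e-03  1.344e+00] shift [-0.2137 -0.117   0.2001]
```

View pics/crop3.png

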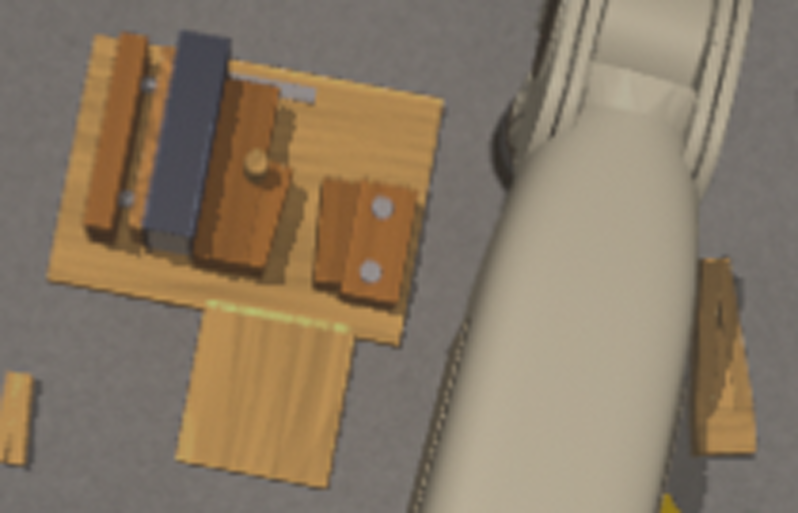

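The post moved from (286,167) to (256,161), about 22 mm, and the slot is open. The book is against the pad. Next is the wedge.

Converted, -0.2136 m / 0.8 = -0.267, -0.117 m / 0.8 = -0.1463, 1.344 rad / 4 = 0.336.

```bash
echo '{"wx":[0, 0, 0, 0, 0, 0, 0, 0, 0], "wy":[0, 0, 0, 0, 0, 0, 0, 0, 0], "wz":[0.336, 0.336, 0.336, 0.336, 0.336, 0.336, 0.336, 0.336, 0.336], "sx":[-0.267, -0.267, -0.267, -0.267, -0.267, -0.267, -0.267, -0.267, -0.267], "sy":[-0.1463, -0.1463, -0.1463, -0.1463, -0.1463, -0.1463, -0.1463, -0.1463, -0.1463], "sz":[0.125, 0.125, 0.125, 0.125, 0.125, 0.125, 0.125, 0.125, 0.125], "jaw":[0.085, 0.085, 0.085, 0.085, 0.085, 0.085, 0.085, 0.085, 0.085]}' | python3 -m jog; python3 - <<'E'
from h import *
p,d=imaging.camera('wrist'); c=imaging.calibration('wrist'); cv2.imwrite('pics/w1.png',p[:,:,::-1])
w=np.array([.5275,-.366]); hd=.013
g=w-.060*np.array([np.cos(hd),np.sin(hd)])
go(np.r_[g,.003],hd)
hsv=cv2.cvtColor(p,cv2.COLOR_RGB2HSV); m=cv2.inRange(hsv,(5,80,60),(24,255,255))
k=max(cv2.findContours(m,0,cv2.CHAIN_APPROX_NONE)[0],key=cv2.contourArea); q=cv2.approxPolyDP(cv2.convexHull(k),6,True)[:,0]
print(q.tolist(),plane(c,q,.03)[:,:2].round(4).tolist())
E
```

```text
clock: 6.2
eef_pos: [0.4697, -0.3636, 0.1033]
tool_rot: [1.0, 0.011, 0.0, -0.0]
ft_force: [-0.3, 0.9, -1.0]
grip_width: 0.0852
grasp_force: 0.0
rot [-0.    -0.     0.008] shift [-0.0022  0.003   0.1003]
[[271, 5], [305, 7], [316, 242], [254, 242]] [[0.6059, -0.3576], [0.6052, -0.3781], [0.4548, -0.392], [0.4539, -0.3479]]
```

View pics/w1.png

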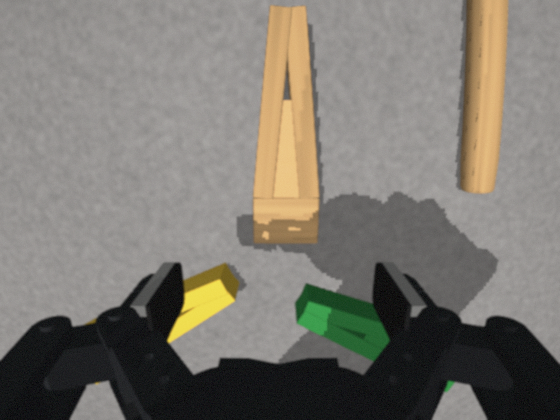

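```bash
python3 - <<'E'
from h import *
c=imaging.calibration('wrist')
print(-c['R'].T@c['t'])
print(plane(c,[(254,242),(316,242)],0).round(4).tolist(),plane(c,[(254,198),(318,198),(254,213),(318,213),(271,6),(305,7)],.03).round(4).tolist())
E
```

```text
[ 0.54132541 -0.36339454  0.24553757]
[[0.4417, -0.3457, 0.0], [0.4428, -0.396, 0.0]] [[0.4862, -0.3479, 0.03], [0.4871, -0.3916, 0.03], [0.4755, -0.3479, 0.03], [0.4764, -0.3922, 0.03], [0.6053, -0.3576, 0.03], [0.6052, -0.3781, 0.03]]
```

The wrist view shows the butt's end edge at row 242 (columns 254–316) and the point at row 6. The grip centre is 5 mm towards tool +y. Now descend.

Converted, 0.1 m / 0.8 = 0.125, 0.005 m / 0.8 = 0.0063, 0.008 rad / 4 = 0.002.

```bash
echo '{"wx":[0, 0, 0, 0, 0, 0, 0, 0], "wy":[0, 0, 0, 0, 0, 0, 0, 0], "wz":[0.002, 0.002, 0.002, 0.002, 0.002, 0.002, 0.002, 0.002], "sx":[-0.0013, -0.0013, -0.0013, -0.0013, -0.0013, -0.0013, -0.0013, -0.0013], "sy":[0.0063, 0.0063, 0.0063, 0.0063, 0.0063, 0.0063, 0.0063, 0.0063], "sz":[0.0625, 0.1125, 0.125, 0.125, 0.125, 0.125, 0.125, 0.125], "jaw":[0.085, 0.085, 0.085, 0.085, 0.03, 0.03, 0.03, 0.03]}' | python3 -m jog
```

```text
clock: 7.25
eef_pos: [0.4694, -0.3703, 0.0054]
tool_rot: [1.0, 0.005, 0.002, 0.001]
ft_force: [-0.5, 0.2, 6.7]
grip_width: 0.045
grasp_force: 63.0
```

Converted, -0.12 m / 0.8 = -0.15, -0.05 m / 0.8 = -0.0625.

```bash
echo '{"wx":[0, 0, 0], "wy":[0, 0, 0], "wz":[0, 0, 0], "sx":[0, 0, 0], "sy":[0, 0, 0], "sz":[-0.0625, -0.1375, -0.15], "jaw":[0.03, 0.03, 0.03]}' | python3 -m jog; python3 - <<'E'
from h import *
c=imaging.calibration('top')
po=plane(c,np.array([(256,161)])/3.8+[235,85]-.37,.121)[0,:2];print('post press',PR.T@(po-Pt))
for z in(.125,.0215): go(p2w(-.145,-.055,z),Pth)
E
```

```text
clock: 7.62
eef_pos: [0.4707, -0.3714, 0.1288]
tool_rot: [1.0, 0.005, 0.004, 0.003]
ft_force: [1.3, 0.4, -0.8]
grip_width: 0.0454
grasp_force: 62.2
post press [ 0.03067158 -0.01471297]
rot [ 0.005 -0.008  0.219] shift [ 0.0208 -0.3623  0.0017]
rot [ 0.005 -0.008  0.219] shift [ 0.02   -0.3629  0.1052]
```

Converted, -0.362 m / 0.8 = -0.4525, 0.021 m / 0.8 = 0.0263, 0.219 rad / 4 = 0.0548.

```bash
echo '{"wx":[0, 0, 0, 0, 0, 0, 0, 0], "wy":[0, 0, 0, 0, 0, 0, 0, 0], "wz":[0.0548, 0.0548, 0.0548, 0.0548, 0.0548, 0.0548, 0.0548, 0.0548], "sx":[0.0263, 0.0263, 0.0263, 0.0263, 0.0263, 0.0263, 0.0263, 0.0263], "sy":[-0.4525, -0.4525, -0.4525, -0.4525, -0.4525, -0.4525, -0.4525, -0.4525], "sz":[0, 0, 0, 0, 0, 0, 0, 0], "jaw":[0.03, 0.03, 0.03, 0.03, 0.03, 0.03, 0.03, 0.03]}' | python3 -m jog; python3 - <<'E'
from h import *
p,d=imaging.camera('wrist'); c=imaging.calibration('wrist'); cv2.imwrite('pics/w2.png',p[:,:,::-1])
o=get_obs(); print(PR.T@(o['eef_pos'][:2]-Pt))
go(p2w(-.145,-.055,.0215),Pth)
E
```

```text
clock: 8.62
eef_pos: [0.4786, -0.0573, 0.1231]
tool_rot: [0.997, -0.071, 0.001, -0.02]
ft_force: [0.7, 0.1, -1.6]
grip_width: 0.045
grasp_force: 62.3
[-0.14406093 -0.10445393]
rot [-0.039  0.003  0.066] shift [ 0.0024 -0.0454  0.1035]
```

View pics/w2.png

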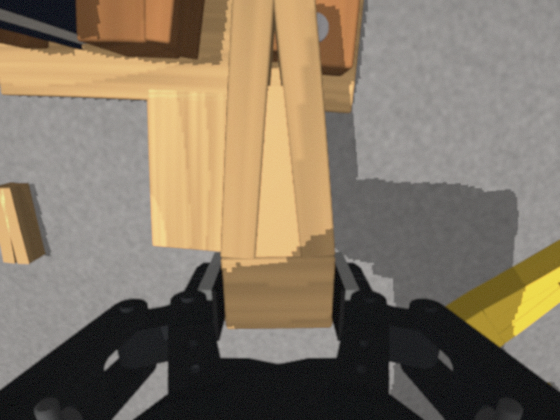

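The wedge is held square across the fingers at (277,290). The arm was still moving, so I'll let it finish.

Converted, -0.0454 m / 0.8 = -0.0568, 0.0024 m / 0.8 = 0.003, 0.219 rad / 4 = 0.0548.

```bash
echo '{"wx":[0, 0, 0, 0], "wy":[0, 0, 0, 0], "wz":[0.0548, 0.0165, 0.0165, 0.0165], "sx":[0.003, 0.003, 0.003, 0.003], "sy":[-0.0568, -0.0568, -0.0568, -0.0568], "sz":[0, 0, 0, 0], "jaw":[0.03, 0.03, 0.03, 0.03]}' | python3 -m jog >/dev/null; python3 - <<'E'
from h import *
p,d=imaging.camera('wrist'); c=imaging.calibration('wrist'); cv2.imwrite('pics/w3.png',p[:,:,::-1])
o=get_obs(); print(PR.T@(o['eef_pos'][:2]-Pt),o['eef_pos'])
go(p2w(-.145,-.055,.0215),Pth)
E
```

```text
[-0.14290168 -0.09896695] [ 0.48093199 -0.05241875  0.12500412]
rot [-0.072  0.007  0.056] shift [ 0.0009 -0.0364  0.1064]
```

View pics/w3.png

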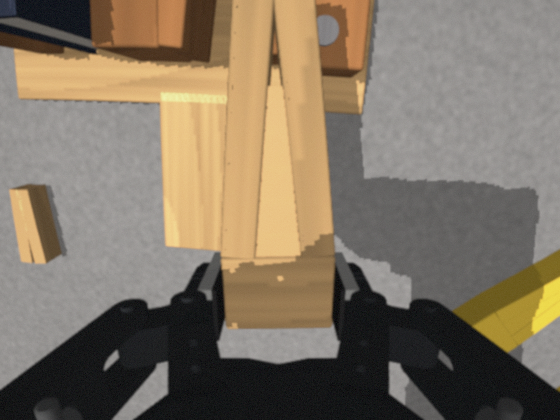

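The last joint is at its range limit in this yaw, so I'll set the wedge back at its old spot and regrip it a half turn round.

```bash
python3 - <<'E'
from h import *
print(get_obs()['joint_pos'].round(3))
for z in(.125,.006): go([.4694,-.3703,z],0.01)
E
```

```text
[-0.154  0.288 -0.223  1.065  0.072  3.141]
rot [-0.072 -0.001 -0.163] shift [ 0.037   0.3151 -0.023 ]
rot [-0.072 -0.001 -0.163] shift [0.0376 0.3237 0.0957]
```

Converted, 0.315 m / 0.8 = 0.3938, 0.037 m / 0.8 = 0.0463, -0.163 rad / 4 = -0.0408.

```bash
echo '{"wx":[-0.018, -0.018, -0.018, -0.018, -0.018, -0.018, -0.018], "wy":[0, 0, 0, 0, 0, 0, 0], "wz":[-0.0408, -0.0408, -0.0408, -0.0408, -0.0408, -0.0408, -0.0408], "sx":[0.0463, 0.0463, 0.0463, 0.0463, 0.0463, 0.0463, 0.0463], "sy":[0.3938, 0.3938, 0.3938, 0.3938, 0.3938, 0.3938, 0.3938], "sz":[-0.0288, -0.0288, -0.0288, -0.0288, -0.0288, -0.0288, -0.0288], "jaw":[0.03, 0.03, 0.03, 0.03, 0.03, 0.03, 0.03]}' | python3 -m jog; python3 - <<'E'
from h import *
for z in(.125,.007): go([.4694,-.3703,z],0.01)
E
```

```text
clock: 10.1
eef_pos: [0.4691, -0.3698, 0.1244]
tool_rot: [1.0, 0.005, 0.0, -0.001]
ft_force: [-0.3, 0.2, -1.9]
grip_width: 0.0451
grasp_force: 62.5
rot [-0.002 -0.    -0.001] shift [ 0.0003  0.0005 -0.0006]
rot [-0.002 -0.    -0.001] shift [0.0003 0.0007 0.1174]
```

Converted, 0.117 m / 0.8 = 0.1463, 0.1 m / 0.8 = 0.125.

```bash
echo '{"wx":[0, 0, 0, 0, 0, 0, 0, 0, 0], "wy":[0, 0, 0, 0, 0, 0, 0, 0, 0], "wz":[0, 0, 0, 0, 0, 0, 0, 0, 0], "sx":[0, 0, 0, 0, 0, 0, 0, 0, 0], "sy":[0, 0, 0, 0, 0, 0, 0, 0, 0], "sz":[0.075, 0.125, 0.1463, 0.1463, 0.1463, 0.1463, 0.1463, 0.075, 0.0213], "jaw":[0.03, 0.03, 0.03, 0.03, 0.085, 0.085, 0.085, 0.085, 0.085]}' | python3 -m jog; echo '{"wx":[0, 0, 0, 0, 0, 0, 0, 0, 0], "wy":[0, 0, 0, 0, 0, 0, 0, 0, 0], "wz":[-0.3925, -0.3925, -0.3925, -0.3925, -0.3925, -0.3925, -0.3925, -0.3925, -0.3925], "sx":[0, 0, 0, 0, 0, 0, 0, 0, 0], "sy":[0, 0, 0, 0, 0, 0, 0, 0, 0], "sz":[0, 0, 0, 0, 0, 0, 0, 0, 0], "jaw":[0.085, 0.085, 0.085, 0.085, 0.085, 0.085, 0.085, 0.085, 0.085]}' | python3 -m jog; echo '{"wx":[0, 0, 0, 0, 0, 0, 0, 0, 0], "wy":[0, 0, 0, 0, 0, 0, 0, 0, 0], "wz":[-0.3925, -0.3925, -0.3925, -0.3925, -0.3925, -0.3925, -0.3925, -0.3925, -0.3925], "sx":[0, 0, 0, 0, 0, 0, 0, 0, 0], "sy":[0, 0, 0, 0, 0, 0, 0, 0, 0], "sz":[0, 0, 0, 0, 0, 0, 0, 0, 0], "jaw":[0.085, 0.085, 0.085, 0.085, 0.085, 0.085, 0.085, 0.085, 0.085]}' | python3 -m jog; python3 - <<'E'
from h import *
go([.4694,-.3703,.005],0.01+np.pi); print(get_obs()['joint_pos'].round(2))
p,d=imaging.camera('top');c=imaging.calibration('top')
hsv=cv2.cvtColor(p,cv2.COLOR_RGB2HSV); m=cv2.inRange(hsv,(5,80,60),(24,255,255)); m[:,:405]=0;m[:,445:]=0;m[:148]=0;m[212:]=0
k=max(cv2.findContours(m,0,cv2.CHAIN_APPROX_NONE)[0],key=cv2.contourArea)
print(cv2.approxPolyDP(cv2.convexHull(k),2,True)[:,0].tolist())
E
```

```text
clock: 11.22
eef_pos: [0.4701, -0.3701, 0.11]
tool_rot: [1.0, 0.005, 0.001, -0.0]
ft_force: [1.4, -0.6, 1.1]
grip_width: 0.085
grasp_force: 0.0
clock: 12.35
eef_pos: [0.4698, -0.3699, 0.1085]
tool_rot: [0.703, 0.712, 0.001, 0.0]
ft_force: [0.1, -0.6, -0.4]
grip_width: 0.085
grasp_force: 0.0
clock: 13.48
eef_pos: [0.4698, -0.3699, 0.1085]
tool_rot: [-0.006, 1.0, 0.0, 0.001]
ft_force: [-0.1, 0.6, -0.6]
grip_width: 0.0853
grasp_force: 0.0
rot [0.    0.002 0.002] shift [ 0.0006 -0.0004  0.1035]
[-0.67  0.51  0.07  1.13  0.   -0.68]
[[419, 152], [426, 154], [431, 187], [424, 190], [417, 189]]
```

Converted, 0.103 m / 0.8 = 0.1288, 0.1 m / 0.8 = 0.125.

```bash
echo '{"wx":[0, 0, 0, 0, 0, 0, 0], "wy":[0, 0, 0, 0, 0, 0, 0], "wz":[0, 0, 0, 0, 0, 0, 0], "sx":[0, 0, 0, 0, 0, 0, 0], "sy":[0, 0, 0, 0, 0, 0, 0], "sz":[0.075, 0.125, 0.1288, 0.1288, 0.1288, 0.1288, 0.1288], "jaw":[0.085, 0.085, 0.085, 0.03, 0.03, 0.03, 0.03]}' | python3 -m jog; echo '{"wx":[0, 0, 0], "wy":[0, 0, 0], "wz":[0, 0, 0], "sx":[0, 0, 0], "sy":[0, 0, 0], "sz":[-0.0625, -0.1375, -0.15], "jaw":[0.03, 0.03, 0.03]}' | python3 -m jog; python3 - <<'E'
from h import *
for z in(.125,.0215): go(p2w(-.145,-.055,z),Pth+np.pi)
E
```

```text
clock: 14.4
eef_pos: [0.4718, -0.371, 0.008]
tool_rot: [-0.005, 1.0, -0.001, 0.003]
ft_force: [-0.6, 0.0, 5.4]
grip_width: 0.0448
grasp_force: 61.8
clock: 14.78
eef_pos: [0.4726, -0.3721, 0.1314]
tool_rot: [-0.005, 1.0, -0.003, 0.005]
ft_force: [-0.5, -0.5, -1.1]
grip_width: 0.0447
grasp_force: 61.5
rot [-0.005  0.01   0.218] shift [-0.0186  0.363   0.0042]
rot [-0.005  0.01   0.218] shift [-0.0176  0.3636  0.1077]
```

Converted, 0.363 m / 0.8 = 0.4538, -0.0186 m / 0.8 = -0.0233, 0.218 rad / 4 = 0.0545.

```bash
echo '{"wx":[0, 0, 0, 0, 0, 0, 0, 0, 0], "wy":[0, 0, 0, 0, 0, 0, 0, 0, 0], "wz":[0.0545, 0.0545, 0.0545, 0.0545, 0.0545, 0.0545, 0.0545, 0.0545, 0.0545], "sx":[-0.0233, -0.0233, -0.0233, -0.0233, -0.0233, -0.0233, -0.0233, -0.0233, -0.0233], "sy":[0.4538, 0.4538, 0.4538, 0.4538, 0.4538, 0.4538, 0.4538, 0.4538, 0.4538], "sz":[0.005, 0.005, 0.005, 0.005, 0.005, 0.005, 0.005, 0.005, 0.005], "jaw":[0.03, 0.03, 0.03, 0.03, 0.03, 0.03, 0.03, 0.03, 0.03]}' | python3 -m jog; python3 - <<'E'
from h import *
p,d=imaging.camera('top'); cv2.imwrite('pics/crop4.png',cv2.resize(p[85:220,235:365,::-1],None,fx=4.4,fy=4.4,interpolation=cv2.INTER_CUBIC))
o=get_obs(); print(PR.T@(o['eef_pos'][:2]-Pt),o['joint_pos'].round(2))
go(p2w(-.145,-.055,.0235),Pth+np.pi)
E
```

```text
clock: 15.9
eef_pos: [0.4848, -0.0078, 0.1212]
tool_rot: [0.105, 0.994, 0.0, 0.0]
ft_force: [0.8, -0.7, -1.5]
grip_width: 0.0449
grasp_force: 61.9
[-0.14828445 -0.05456837] [-0.02  0.29 -0.23  1.05  0.    0.19]
rot [ 0.001  0.001 -0.002] shift [-0.0032 -0.0005  0.0977]
```

View pics/crop4.png

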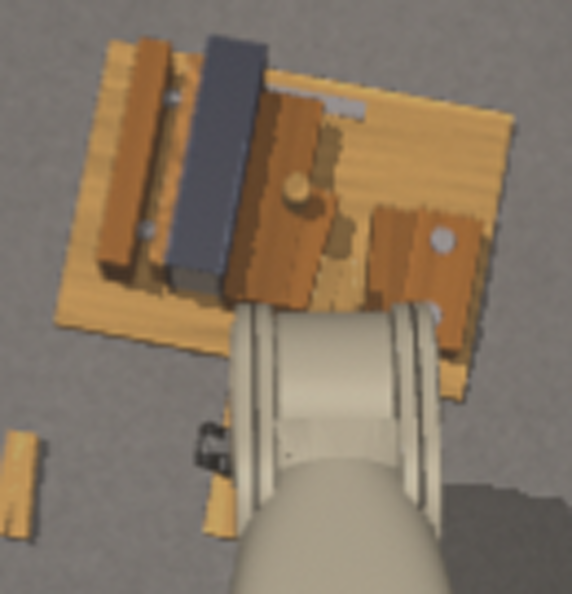

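The jaw's back edge is at about (322,290) and the tail face at (372,290), so the slot is centred ahead of the hand. The wedge point is not visible beyond the wrist. Lowering now.

Converted, 0.092 m / 0.8 = 0.115, 0.085 m / 0.8 = 0.1063.

```bash
echo '{"wx":[0, 0, 0, 0, 0], "wy":[0, 0, 0, 0, 0], "wz":[0, 0, 0, 0, 0], "sx":[-0.0038, -0.0038, -0.0038, -0.0038, -0.0038], "sy":[0, 0, 0, 0, 0], "sz":[0.05, 0.0875, 0.1063, 0.115, 0.115], "jaw":[0.03, 0.03, 0.03, 0.03, 0.03]}' | python3 -m jog;  echo '{"wx":[0, 0, 0], "wy":[0, 0, 0], "wz":[0, 0, 0], "sx":[0, 0, 0], "sy":[0, 0, 0], "sz":[0.0038, 0.0063, 0.0063], "jaw":[0.03, 0.03, 0.03]}' | python3 -m jog
```

```text
clock: 16.58
eef_pos: [0.4882, -0.0077, 0.0295]
tool_rot: [0.105, 0.995, 0.0, 0.0]
ft_force: [-0.6, -0.8, -2.0]
grip_width: 0.0447
grasp_force: 61.3
clock: 16.95
eef_pos: [0.4887, -0.0076, 0.0248]
tool_rot: [0.105, 0.995, -0.0, 0.001]
ft_force: [0.1, -3.5, 0.3]
grip_width: 0.0453
grasp_force: 60.7
```

Converted, 0.002 m / 0.8 = 0.0025, 0.001 m / 0.8 = 0.0013.

```bash
echo '{"wx":[0, 0, 0], "wy":[0, 0, 0], "wz":[0, 0, 0], "sx":[0, 0, 0], "sy":[0, 0, 0], "sz":[0.0013, 0.0025, 0.0025], "jaw":[0.03, 0.03, 0.03]}' | python3 -m jog; python3 - <<'E'
from h import *
o=get_obs(); print(PR.T@(o['eef_pos'][:2]-Pt))
p,d=imaging.camera('wrist'); cv2.imwrite('pics/w5.png',p[:,:,::-1])
E
```

```text
clock: 17.32
eef_pos: [0.4885, -0.0075, 0.023]
tool_rot: [0.104, 0.995, 0.0, 0.001]
ft_force: [-2.3, -3.7, 3.6]
grip_width: 0.045
grasp_force: 60.9
[-0.1448403  -0.05344585]
```

View pics/w5.png

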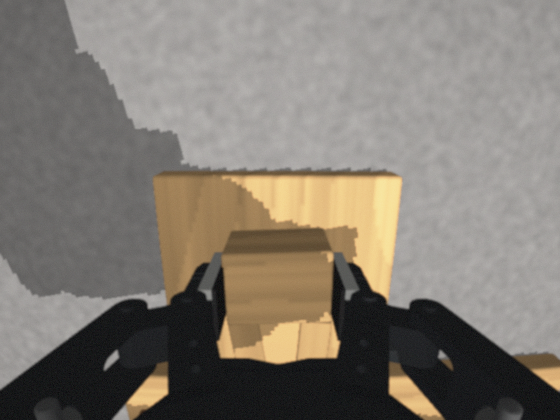

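The wrist view shows the butt (220–335, rows 230–325) resting square on the tongue. I'll release, back up and look.

```bash
echo '{"wx":[0, 0, 0, 0, 0, 0, 0, 0], "wy":[0, 0, 0, 0, 0, 0, 0, 0], "wz":[0, 0, 0, 0, 0, 0, 0, 0], "sx":[0, 0, 0, 0, 0, 0.075, 0.125, 0.125], "sy":[0, 0, 0, 0, 0, 0, 0, 0], "sz":[0, 0, 0, -0.0625, -0.1125, -0.1125, -0.1125, -0.1125], "jaw":[0.085, 0.085, 0.085, 0.085, 0.04, 0, 0, 0]}' | python3 -m jog; python3 - <<'E'
from h import *
p,d=imaging.camera('top'); cv2.imwrite('pics/crop6.png',cv2.resize(p[85:220,235:365,::-1],None,fx=4.4,fy=4.4,interpolation=cv2.INTER_CUBIC))
for z in(.1,.024): go(p2w(-.195,-.054,z),Pth+np.pi)
E
```

```text
clock: 18.38
eef_pos: [0.3868, 0.0141, 0.1119]
tool_rot: [0.103, 0.995, 0.001, -0.001]
ft_force: [0.9, 0.2, 0.1]
grip_width: 0.0122
grasp_force: 0.0
rot [0.001 0.001 0.001] shift [-0.0511 -0.001   0.0125]
rot [0.001 0.001 0.001] shift [-0.051  -0.0011  0.0885]
```

View pics/crop6.png

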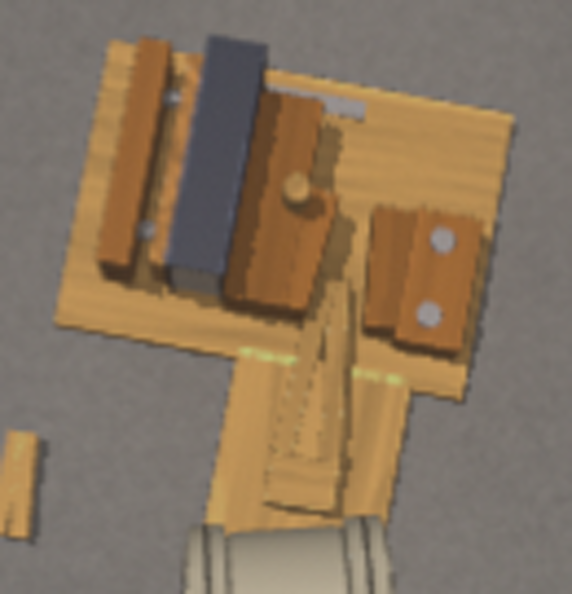

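The wedge lies in the slot mouth, with its butt edge (265,505)–(340,513), and the book is upright. Next I'll go behind the butt.

Converted, 0.0885 m / 0.8 = 0.1106, 0.08 m / 0.8 = 0.1.

```bash
echo '{"wx":[0, 0, 0, 0, 0], "wy":[0, 0, 0, 0, 0], "wz":[0, 0, 0, 0, 0], "sx":[-0.0375, -0.0575, -0.0575, -0.0575, -0.0575], "sy":[-0.0013, -0.0013, -0.0013, -0.0013, -0.0013], "sz":[0, 0.05, 0.1, 0.1106, 0.1106], "jaw":[0, 0, 0, 0, 0]}' | python3 -m jog; python3 - <<'E'
from h import *
c=imaging.calibration('top')
w=plane(c,np.array([(265,505),(340,513)])/4.4+[235,85]-.37,.045)[:,:2]; print((w-Pt)@PR)
o=get_obs(); print(PR.T@(o['eef_pos'][:2]-Pt))
E
```

```text
clock: 19.05
eef_pos: [0.4355, 0.0031, 0.0237]
tool_rot: [0.104, 0.995, 0.0, 0.0]
ft_force: [0.3, -0.4, -0.3]
grip_width: -0.0001
grasp_force: 0.0
[[-0.16543675 -0.03124753]
 [-0.16170101 -0.08046381]]
[-0.19883224 -0.05410019]
```

Converted, -0.048 m / 0.8 = -0.06, -0.002 m / 0.8 = -0.0025.

```bash
echo '{"wx":[0, 0, 0, 0, 0, 0, 0], "wy":[0, 0, 0, 0, 0, 0, 0], "wz":[0, 0, 0, 0, 0, 0, 0], "sx":[-0.0125, -0.0225, -0.03, -0.0375, -0.045, -0.0525, -0.06], "sy":[-0.0025, -0.0025, -0.0025, -0.0025, -0.0025, -0.0025, -0.0025], "sz":[0, 0, 0, 0, 0, 0, 0], "jaw":[0, 0, 0, 0, 0, 0, 0]}' | python3 -m jog;echo '{"wx":[0, 0, 0], "wy":[0, 0, 0], "wz":[0, 0, 0], "sx":[-0.005, -0.01, -0.0125], "sy":[0, 0, 0], "sz":[0, 0, 0], "jaw":[0, 0, 0]}' | python3 -m jog|grep -E "eef|ft_f"
```

```text
clock: 19.92
eef_pos: [0.4819, -0.0089, 0.0238]
tool_rot: [0.104, 0.995, 0.0, 0.0]
ft_force: [-1.0, 0.3, 0.7]
grip_width: 0.0003
grasp_force: 0.3
eef_pos: [0.4916, -0.0109, 0.0238]
ft_force: [-0.7, 0.4, 0.6]
```

Converted, -0.008 m / 0.8 = -0.01, -0.006 m / 0.8 = -0.0075.

```bash
echo '{"wx":[0, 0, 0], "wy":[0, 0, 0], "wz":[0, 0, 0], "sx":[-0.0038, -0.0075, -0.01], "sy":[0, 0, 0], "sz":[0, 0, 0], "jaw":[0, 0, 0]}' | python3 -m jog|grep -E "eef|ft_f"; echo '{"wx":[0, 0], "wy":[0, 0], "wz":[0, 0], "sx":[-0.0025, -0.005], "sy":[0, 0], "sz":[0, 0], "jaw":[0, 0]}' | python3 -m jog|grep -E "eef|ft_f"; echo '{"wx":[0, 0], "wy":[0, 0], "wz":[0, 0], "sx":[-0.0025, -0.0038], "sy":[0, 0], "sz":[0, 0], "jaw":[0, 0]}' | python3 -m jog|grep -E "eef|ft_f"
```

```text
eef_pos: [0.4994, -0.0126, 0.0239]
ft_force: [-0.7, 0.1, 0.7]
eef_pos: [0.5032, -0.0134, 0.0239]
ft_force: [-1.2, -0.1, -0.2]
eef_pos: [0.5062, -0.014, 0.0239]
ft_force: [-0.7, 0.3, 0.9]
```

Converted, -0.003 m / 0.8 = -0.0038, -0.002 m / 0.8 = -0.0025.

```bash
for i in 1; do :; done; echo '{"wx":[0, 0], "wy":[0, 0], "wz":[0, 0], "sx":[-0.0025, -0.0038], "sy":[0, 0], "sz":[0, 0], "jaw":[0, 0]}' | python3 -m jog|grep -E "eef|ft_f"; echo '{"wx":[0, 0], "wy":[0, 0], "wz":[0, 0], "sx":[-0.0013, -0.0025], "sy":[0, 0], "sz":[0, 0], "jaw":[0, 0]}' | python3 -m jog|grep -E "eef|ft_f"; echo '{"wx":[0, 0], "wy":[0, 0], "wz":[0, 0], "sx":[-0.0013, -0.0025], "sy":[0, 0], "sz":[0, 0], "jaw":[0, 0]}' | python3 -m jog|grep -E "eef|ft_f"
```

```text
eef_pos: [0.5092, -0.0147, 0.0239]
ft_force: [-1.7, -0.1, -0.7]
eef_pos: [0.511, -0.0151, 0.0239]
ft_force: [-0.9, 0.9, 1.0]
eef_pos: [0.5129, -0.0155, 0.0239]
ft_force: [-1.8, 0.1, 0.6]
```

Converted, -0.0015 m / 0.8 = -0.0019, -0.001 m / 0.8 = -0.0013.

```bash
echo '{"wx":[0, 0], "wy":[0, 0], "wz":[0, 0], "sx":[-0.0013, -0.0019], "sy":[0, 0], "sz":[0, 0], "jaw":[0, 0]}' | python3 -m jog|grep -E "eef|ft_f"; echo '{"wx":[0, 0], "wy":[0, 0], "wz":[0, 0], "sx":[-0.0013, -0.0019], "sy":[0, 0], "sz":[0, 0], "jaw":[0, 0]}' | python3 -m jog|grep -E "eef|ft_f"; echo '{"wx":[0, 0], "wy":[0, 0], "wz":[0, 0], "sx":[-0.0013, -0.0019], "sy":[0, 0], "sz":[0, 0], "jaw":[0, 0]}' | python3 -m jog|grep -E "eef|ft_f"
```

```text
eef_pos: [0.5139, -0.0159, 0.0238]
ft_force: [-3.3, -0.3, 1.3]
eef_pos: [0.5149, -0.0163, 0.0237]
ft_force: [-5.6, -1.4, 3.9]
eef_pos: [0.5151, -0.0163, 0.0236]
ft_force: [-7.3, -0.7, 6.9]
```

It's binding now, so I'll use finer steps.

Converted, -0.001 m / 0.8 = -0.0013.

```bash
echo '{"wx":[0, 0], "wy":[0, 0], "wz":[0, 0], "sx":[-0.0013, -0.0013], "sy":[0, 0], "sz":[0, 0], "jaw":[0, 0]}' | python3 -m jog|grep -E "eef|ft_f"; echo '{"wx":[0, 0], "wy":[0, 0], "wz":[0, 0], "sx":[-0.0013, -0.0013], "sy":[0, 0], "sz":[0, 0], "jaw":[0, 0]}' | python3 -m jog|grep -E "eef|ft_f"
```

```text
eef_pos: [0.5156, -0.0163, 0.0236]
ft_force: [-8.8, 0.6, 6.0]
eef_pos: [0.5159, -0.0163, 0.0235]
ft_force: [-9.6, -0.2, 7.7]
```

Converted, -0.001 m / 0.8 = -0.0013.

```bash
echo '{"wx":[0, 0], "wy":[0, 0], "wz":[0, 0], "sx":[-0.0013, -0.0013], "sy":[0, 0], "sz":[0, 0], "jaw":[0, 0]}' | python3 -m jog|grep -E "eef|ft_f"; echo '{"wx":[0, 0], "wy":[0, 0], "wz":[0, 0], "sx":[-0.0013, -0.0013], "sy":[0, 0], "sz":[0, 0], "jaw":[0, 0]}' | python3 -m jog|grep -E "eef|ft_f"
```

```text
eef_pos: [0.5163, -0.0164, 0.0235]
ft_force: [-11.2, 0.4, 8.1]
eef_pos: [0.5167, -0.0164, 0.0234]
ft_force: [-12.6, 1.2, 9.3]
```

Converted, -0.001 m / 0.8 = -0.0013.

```bash
echo '{"wx":[0, 0], "wy":[0, 0], "wz":[0, 0], "sx":[-0.0013, -0.0013], "sy":[0, 0], "sz":[0, 0], "jaw":[0, 0]}' | python3 -m jog|grep -E "eef|ft_f"; echo '{"wx":[0, 0, 0], "wy":[0, 0, 0], "wz":[0, 0, 0], "sx":[-0.0006, -0.0006, -0.0006], "sy":[0, 0, 0], "sz":[0, 0, 0], "jaw":[0, 0, 0]}' | python3 -m jog|grep -E "eef|ft_f"
```

```text
eef_pos: [0.517, -0.0165, 0.0233]
ft_force: [-13.5, 2.1, 10.1]
eef_pos: [0.517, -0.0165, 0.0233]
ft_force: [-14.5, 2.3, 12.3]
```

The force is 14.5 N with no further motion, so the wedge is locked. I'll retreat and check.

Converted, 0.13 m / 0.8 = 0.1625, -0.12 m / 0.8 = -0.15.

```bash
echo '{"wx":[0, 0, 0, 0, 0, 0, 0], "wy":[0, 0, 0, 0, 0, 0, 0], "wz":[0, 0, 0, 0, 0, 0, 0], "sx":[0.0063, 0.0375, 0.075, 0.125, 0.1625, 0.1625, 0.1625], "sy":[0, 0, 0, 0, 0, 0, 0], "sz":[0, -0.0025, -0.0375, -0.1, -0.15, -0.15, -0.15], "jaw":[0, 0, 0, 0, 0, 0, 0]}' | python3 -m jog; python3 - <<'E'
from h import *
p,d=imaging.camera('top'); q,_=imaging.camera('scene')
f=lambda a,s:cv2.resize(a[:,:,::-1],s,interpolation=cv2.INTER_CUBIC)
cv2.imwrite('pics/fin.png',np.hstack([f(p[85:220,235:365],(400,415)),f(q[190:330,155:295],(400,415))]))
E
```

```text
clock: 25.18
eef_pos: [0.3968, 0.0095, 0.1441]
tool_rot: [0.104, 0.995, 0.001, 0.002]
ft_force: [-0.6, 0.6, 0.0]
grip_width: -0.0001
grasp_force: 0.0
```

View pics/fin.png

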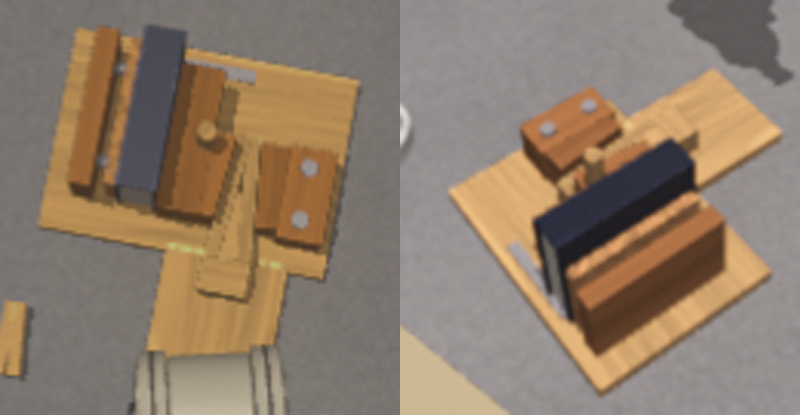

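The book is upright between the jaw and the pad. The wedge is seated flat in the slot, with its butt at (197–250, 293), and nothing else has moved.

```bash
python3 -c "
from workcell import workorder
print(workorder.job_done())"
```

```text
the job is handed in; nothing more can be done
None
```

The job is handed in at about 25 s of the 64 s: the book stands upright against the cork pad, the wedge went in flat and held still at about 14.5 N, the arm is clear of everything, and the verdict was not shown.

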